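Re-zero a burr grinder and set it four clicks coarse

ROBOT

A 6-joint arm with a two-finger parallel gripper is mounted at the origin on a cart in front of the work surface, level with it; the furniture and walls round the work are solid. World frame = base frame: x ahead of the robot, y to its left, z up, the work surface at z = 0. Lengths are in m, angles in rad, forces in N, time in s.
With the tool pointing down it reaches from about 0.25 to 0.725 m from the base axis. Payload 4 kg.
Tool frame: the origin (TCP) lies at the very end of the fingers, on their centre line; the grasp point (between the pads) lies 19 mm behind it; x points along the fingers, y is the direction in which the jaws open and shut, and the axes are right-handed (so a half turn about x gives the same grasp; the last joint's range is limited). The gripper opens to 85 mm and grips with 20 to 120 N. Pads are 22 mm wide; open, the fingers measure 114 mm over their backs; the gripper's body (76 mm by 85 mm) begins 54 mm behind the grasp point. The pads swing forward as they close: fully open they stand 13 mm farther back than shut.
Start: joints at [-1.172, 0.241, 0.005, 1.335, 0, 1.571], TCP at [0.194, -0.461, 0.231] pointing down, gripper open.
Joint ranges: [-2.72, 2.72], [-1.05, 1.87], [-1.09, 1.28], [-1.99, 2.15], [-1.42, 1.44], [-3.14, 3.14]. Speed limits (rad/s): [2.79, 2.79, 3.14, 3.14, 3.14, 3.14].

INTERFACE

Orientations are given as a unit quaternion [x, y, z, w].
In Python, from workcell import get_obs, camera, job_done gives the robot as it stands. The module is installed in compiled form; this text tells all that it offers.
- The arm moves only by the tool arm_command, never from a script. Its argument "motion" is a list of rows, each an object of numbers: "x", "y", "z": the shift along the tool's x, y, z in m; "roll": the turn about the tool's x in rad; "fingers": the opening, from 0 (shut) to 1 (fully open). A call has 1 to 20 rows; each row shifts and turns the pose as measured when the row begins, along the tool's axes as they then stand; what a row does not reach is not made up. A row lasts 1/12 s, in which the tool goes at most 41.7 mm and 7.16 degrees, less where a joint would pass 70% of its speed; a pose out of reach is approached as far as the arm can. A call is refused whole if a number of a shift passes 0.0417 or a number of a turn 0.125, either way. A call with a gripper value outside its range is refused whole. The fingers move at their own pace and stop on an object; the grip force is fixed at half the most. Time passes only in rows, so rows that do not move let the fingers close. It gives the time, the measured TCP pose, the force and the opening at its end, in the units of the state.
- get_obs(): the state, without advancing time (a new reading comes with each control period).
- camera(name): name is "scene" or "top" or "wrist"; returns a dict with "frame" (384x512x3 uint8, red, green, blue), "intrinsics" (3x3 intrinsics, pixels), "rvec" (rotation vector, rad) and "tvec" (3), from world to camera coordinates, as OpenCV has them. Camera axes: x right, y down, z forward; pixel columns grow to the right and rows downward; lengths in m; the calibration is good to about 2 mm. A picture is of the moment at which its call begins. There is no depth.
- job_done(): hands the job in, once; it reports no verdict.
The state is a dict: "clock": time; "joint_pos": joint angles; "joint_vel": joint speeds; "tau": joint torques, N m; "eef_pos": TCP position; "tool_rot": TCP orientation; "ft_force": force on the tool from outside, world axes, zero at the start; "ft_torque": the same for the moment, N m; "grip_width": finger opening in m.
Only numpy, scipy, OpenCV 4.12 (cv2) and the standard library are available. Lean on these libraries where they do the work, as an engineer would, in place of code of your own. Each camera call takes 0.05 s, during which the arm holds its last target.

TASK

Set the grind on the burr grinder that stands on the range: turn the dial on its top clockwise until it comes up against its stop, without forcing it, and then turn it back exactly four clicks and let go. Leave everything else where it stands.

Things in the scene. Friction and masses are not known exactly. Their poses are not given: they have to be found in the camera images.
- grinder: Burr grinder, 150 x 110 x 140 mm (x, y, height of the aluminium head's top) plus the dial, fixed to the cooktop. Origin under its centre on the cooktop, z up, front (cup bay) towards -x. The dial's axis is upright, 22 mm in front of the centre (x = -0.022, y = 0). Nothing else on it stands higher than 149 mm.
- dial_grip (a point): Centre of the dial's black bar handle, on the dial's axis, 165 mm above the cooktop. The bar is 46 mm long (this point's x), 14 mm thick (y) and 26 mm high (top at 178 mm), on a 58 mm round disc whose top is at 152 mm. A short white line on the bar marks its +x end. z is up; its angle about z falls as the dial turns clockwise (seen from above), towards the stop.
- dial_seat (a point): Where the dial's axis meets the grinder's head, 140 mm up (fixed, axes as the grinder's). The dial has ten clicks, 20 degrees each; the stop is click zero. A detent draws it into each click and about 0.12 N m takes it to the next. Where the stop lies differs each time: neither the white line nor the marks on the head tell. The dial starts three to seven clicks counter-clockwise of it.
- burr_point (a point): The hidden burr: its height over the grinder's foot is 110 mm plus the burr gap, which is 0 at the stop and 0.1 mm more each click: far too fine for these readings, it only states the result.
- press_point (a point): A hidden point 100 mm over the grinder's foot that sinks 0.125 mm for each N m of clockwise torque on the dial: also too fine to read. The stop is felt: past click zero the resisting torque rises steadily, about 0.14 N m a degree, above the clicks' 0.12 N m; let go, the dial springs back to click zero. 0.2 to 0.5 N m is plenty; above 1 N m is forcing it.
- seed_jar: Bystander: small spice jar, 37 mm across, 84 mm high, to the left of the grinder. Origin under its centre.
- small_jar: Bystander: slim spice jar, 34 mm across, 89 mm high, to the right of the grinder. Origin under its centre.
- low_jar: Bystander: squat spice jar, 40 mm across, 71 mm high, in front on the left. Origin under its centre.
- mug: Bystander: mug, 82 mm across, 94 mm high, behind on the right. Origin under it.
- oil_bottle: Bystander: bottle, 40 mm across, 146 mm high, behind. Origin under its centre.
- sauce_bottle: Bystander: bottle, 44 mm across, 198 mm high, behind. Origin under its centre.

How it is judged:
On the way, in this order (a step that is already met when the one before it is completed fails the run):
1. the dial is pressed against its stop (burr gap below 0.03 mm with over 0.1 N m of clockwise torque) (z of burr_point in the frame of grinder below 0.11003 m and z of press_point in the frame of grinder below 0.0999875 m), for 0.1 s.
2. the dial has been turned back to the fourth click (gap 0.36 to 0.44 mm) (z of burr_point in the frame of grinder between 0.11036 and 0.11044 m), for 0.2 s.
At the end, for the whole second after the job is handed in: the released dial rests in the fourth click from its stop (gap 0.40 mm, within 0.04 mm, that is 0.4 click) (all of step 2); the robot touches nothing.
It fails at once if the dial is forced clockwise with more than about 1.2 N m (z of press_point in the frame of grinder below 0.09985 m).
It fails at once if a jar, bottle or the mug is moved by more than 20 mm (distance of any of seed_jar, small_jar, low_jar, mug, oil_bottle, sauce_bottle from where it was at the start of the episode above 0.02 m).
It also fails if it takes over 67 s, if anything falls off the work surface, if the arm or the gripper's body presses on something with over 40 N, if the wrist force passes 120 N, or if a joint passes its speed limit or range.

## Working session

There is one attempt and no reset: what is moved stays moved. The work goes in short steps, Python scripts to look and compute and a tool call to move; the robot and the scene stay as the last step left them, time stands still between calls to the robot, and variables do not carry over. Pictures are saved under pics/ and viewed, and the job is handed in when it is done.

Besides the shell and the picture viewer there is one more tool, called after ">>>" by a JSON object that holds its "method" and its "body". arm_command: Moves the arm, as the interface text tells. Its arguments: {"type":"object","properties":{"motion":{"type":"array","items":{"type":"object","properties":{"x":{"type":"number"},"y":{"type":"number"},"z":{"type":"number"},"roll":{"type":"number"},"fingers":{"type":"number"}}}}},"required":["motion"]}

```bash
mkdir -p pics; python3 - <<'E'
from workcell import get_obs,camera
import cv2
o=get_obs()
for k,v in o.items(): print(k,v)
for n in ("scene","top","wrist"):
    c=camera(n); cv2.imwrite(f"pics/{n}0.png",c["frame"][:,:,::-1]); print(n,c["intrinsics"],c["rvec"],c["tvec"])
E
```

```text
clock 0.0
joint_pos [-1.17198011e+00  2.41417373e-01  3.68738092e-03  1.33522064e+00
 -5.89984824e-06  1.57077456e+00]
joint_vel [ 1.98636162e-04 -1.75744200e-05 -1.36239799e-04  5.36544405e-04
 -5.46070324e-04 -1.34202898e-03]
tau [-5.33003258e-04 -3.72318792e+01  2.52407205e+01  1.69702090e-02
  1.53970814e-05  4.30246686e-06]
eef_pos [ 0.19390635 -0.46015419  0.23039673]
tool_rot [-0.69293991 -0.14082384  0.69324574 -0.13933153]
ft_force [0.73094261 0.00196032 0.52240357]
ft_torque [ 0.00967561 -0.02787393 -0.01138515]
grip_width 0.08520370326599262
scene [[476.29058785   0.         259.28033101]
 [  0.         476.29058785 191.34201867]
 [  0.           0.           1.        ]] [ 2.60504305 -0.11496833  0.03359216] [-0.54313017  0.12982385  1.22124214]
top [[448.38904781   0.         257.37254191]
 [  0.         448.38904781 192.05222752]
 [  0.           0.           1.        ]] [ 2.10693828 -2.15000789  0.2112585 ] [0.0201307  0.54532963 1.01248811]
wrist [[278.32160514   0.         248.73824256]
 [  0.         278.32160514 191.14698301]
 [  0.           0.           1.        ]] [-2.39334675  1.58890524  0.25102144] [-0.49903733 -0.03855631  0.38066628]
```

View pics/scene0.png

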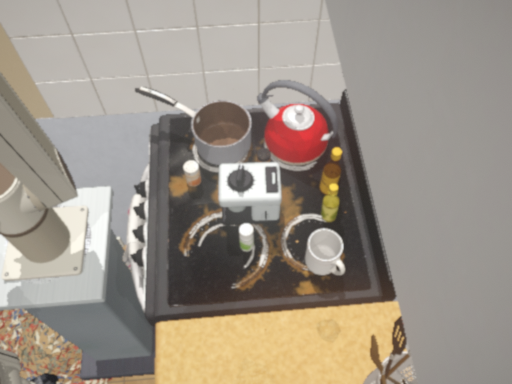

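View pics/top0.png

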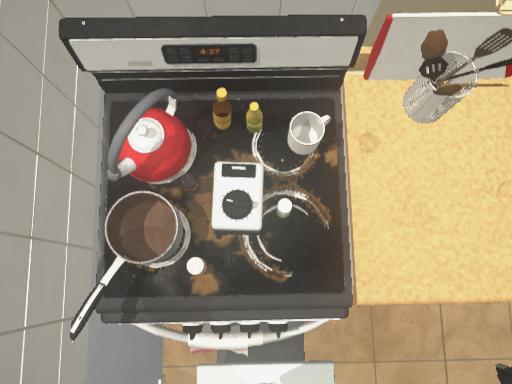

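View pics/wrist0.png

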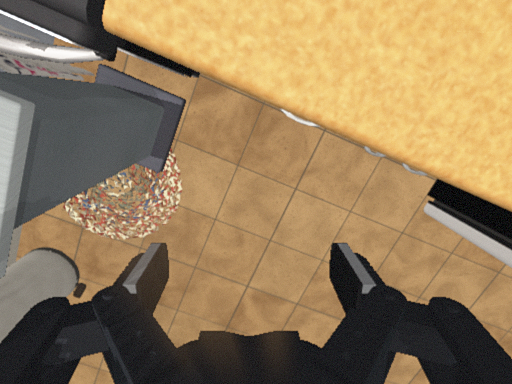

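```bash
cat > h.py <<'E'
import numpy as np,cv2
def cam(c):
    R,_=cv2.Rodrigues(np.array(c["rvec"],float)); return np.array(c["intrinsics"]),R,np.array(c["tvec"]).ravel()
def onplane(c,uv,z):
    K,R,t=cam(c); d=R.T@np.linalg.solve(K,np.array([uv[0],uv[1],1.])); o=-R.T@t
    return o+d*(z-o[2])/d[2]
def proj(c,p):
    K,R,t=cam(c); q=K@(R@np.asarray(p,float)+t); return q[:2]/q[2]
def tri(cs,uvs):
    P=[]
    for c in cs:
        K,R,t=cam(c);P.append(K@np.c_[R,t])
    X=cv2.triangulatePoints(P[0],P[1],np.array(uvs[0],float),np.array(uvs[1],float)).ravel();return X[:3]/X[3]
E
python3 - <<'E'
from workcell import camera
import cv2,numpy as np
from h import *
T=camera("top");S=camera("scene")
for n,c,(x,y) in(("top",T,(190,145)),("scene",S,(200,140))):
    im=c["frame"][y:y+100,x:x+100,::-1]; cv2.imwrite(f"pics/{n}z.png",cv2.resize(im,None,fx=6,fy=6,interpolation=cv2.INTER_CUBIC))
g=cv2.cvtColor(T["frame"],cv2.COLOR_RGB2GRAY)
# dark blob inside grinder head top
for n,c,(u,v) in(("top",T,(237,205)),("scene",S,(240,180))):
    g=cv2.cvtColor(c["frame"],cv2.COLOR_RGB2GRAY)
    m=(g<90).astype(np.uint8)
    k,l,st,ce=cv2.connectedComponentsWithStats(m)
    i=l[v,u]; print(n,i,st[i],ce[i],onplane(c,ce[i],.16))
E
```

```text
top 62 [223 190  29  29 430] [236.1        204.12325581] [0.49997142 0.05602523 0.16      ]
scene 30 [230 171  22  20 143] [240.67832168 183.1958042 ] [0.50400333 0.0344839  0.16      ]
```

```bash
ls pics
```

```text
scene0.png
scenez.png
top0.png
topz.png
wrist0.png
```

View pics/topz.png

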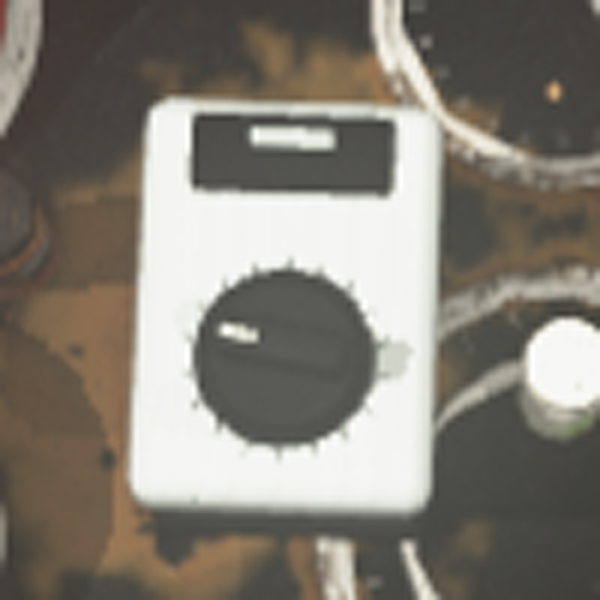

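View pics/scenez.png

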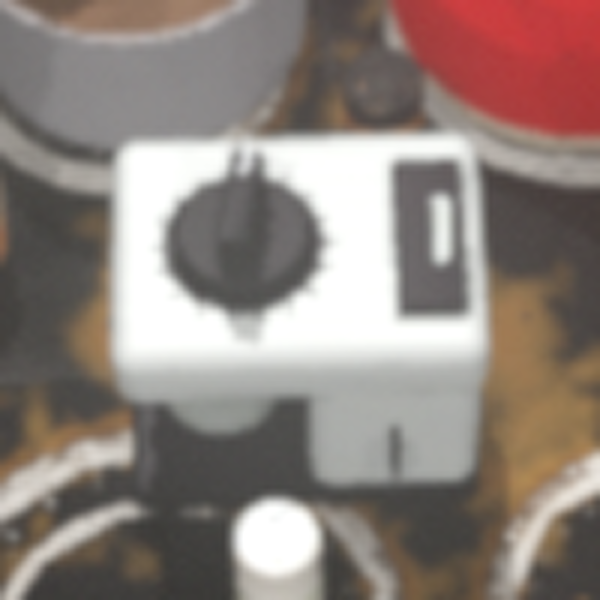

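```bash
python3 - <<'E'
from workcell import camera
import cv2,numpy as np
from h import *
T=camera("top");S=camera("scene")
q=lambda x,y,ox,oy:((x+.5)/6-.5+ox,(y+.5)/6-.5+oy)
dt=q(285,357,190,145);ds=q(243,243,200,140)
print("disc tri",tri([T,S],[dt,ds]),onplane(T,dt,.152),onplane(S,ds,.152))
print("line",tri([T,S],[q(238,331,190,145),q(246,163,200,140)]))
a=onplane(T,q(238,331,190,145),.178)
print("line end",a, "bar ends")
# disc ellipse fit top: bar angle
c=onplane(T,dt,.152); d=a-c; print(np.degrees(np.arctan2(d[1],d[0])),np.hypot(d[0],d[1]))
# white line direction
l1=onplane(T,q(220,327,190,145),.178);l2=onplane(T,q(257,335,190,145),.178);d=l1-l2;print(l1,l2,np.degrees(np.arctan2(d[1],d[0])))
# grinder head corners z=.14
P=[onplane(T,q(x,y,190,145),.14) for x,y in((147,103),(440,108),(430,515),(130,505))]
P=np.array(P);print(P,P.mean(0)); print([np.linalg.norm(P[i]-P[i-1]) for i in range(4)])
e=(P[0]-P[3])+(P[1]-P[2]);print("yaw",np.degrees(np.arctan2(e[1],e[0])))
pr=cv2.RQDecomp3x3
E
```

```text
disc tri [0.50318404 0.05460575 0.1417445 ] [0.50131202 0.05421252 0.152     ] [0.50326908 0.04825427 0.152     ]
line [0.50671203 0.06953918 0.17712203]
line end [0.50652501 0.06948543 0.178     ] bar ends
71.15405612304059 0.016138063569089946
[0.50805034 0.07569528 0.178     ] [0.5049936  0.06293266 0.178     ] 76.53098443921381
[[ 0.59835968  0.10388565  0.14      ]
 [ 0.59446893 -0.00329319  0.14      ]
 [ 0.44531108  0.00375866  0.14      ]
 [ 0.45102483  0.11039877  0.14      ]] [0.52229113 0.05368747 0.14      ]
[np.float64(0.14747874419324633), np.float64(0.10724943096753574), np.float64(0.1493244517540127), np.float64(0.10679307537575428)]
yaw -2.6195394339368097
```

```bash
cat >> h.py <<'E'
from scipy.spatial.transform import Rotation as Rn
def st(o):
    R=Rn.from_quat(o["tool_rot"]).as_matrix()
    print("t",round(o["clock"],2),"p",np.round(o["eef_pos"],4),"q",np.round(o["joint_pos"],3),"yawY",round(float(np.degrees(np.arctan2(R[1,1],R[0,1]))),2),"x",np.round(R[:,0],3),"F",np.round(o["ft_force"],2),"M",np.round(o["ft_torque"],3),"w",round(float(o["grip_width"]),4))
    return R
E
python3 - <<'E'
from workcell import get_obs,camera
from h import *
o=get_obs();R=st(o);print(R)
T=camera("top");S=camera("scene")
for c in(T,S):
    K,r,t=cam(c);print("cam pos",-r.T@t)
w=np.array([.501,.0545,.231])-o["eef_pos"];print("shift tool",R.T@w)
E
```

```text
t 0.35 p [ 0.1941 -0.4606  0.2311] q [-1.172  0.241  0.005  1.335 -0.     1.571] yawY -67.15 x [-0.  0. -1.] F [-0.26  0.52  1.28] M [ 0.067  0.009 -0.014] w 0.0854
[[-1.94678401e-04  3.88271841e-01 -9.21544866e-01]
 [ 4.54491412e-04 -9.21544754e-01 -3.88271890e-01]
 [-9.99999878e-01 -4.94422378e-04  2.93864174e-06]]
cam pos [0.34840975 0.02299737 1.09590309]
cam pos [ 0.4941491  -0.5562068   1.11791217]
shift tool [ 2.67932165e-04 -3.55568896e-01 -4.82838942e-01]
```

>>> {"method": "arm_command", "body": {"motion": [{"y": -0.0178,"z": -0.0241},{"y": -0.0178,"z": -0.0241},{"y": -0.0178,"z": -0.0241},{"y": -0.0178,"z": -0.0241},{"y": -0.0178,"z": -0.0241},{"y": -0.0178,"z": -0.0241},{"y": -0.0178,"z": -0.0241},{"y": -0.0178,"z": -0.0241},{"y": -0.0178,"z": -0.0241},{"y": -0.0178,"z": -0.0241},{"y": -0.0178,"z": -0.0241},{"y": -0.0178,"z": -0.0241},{"y": -0.0178,"z": -0.0241},{"y": -0.0178,"z": -0.0241},{"y": -0.0178,"z": -0.0241},{"y": -0.0178,"z": -0.0241},{"roll": -0.1},{"roll": -0.1}]}}

```text
schema error: expected keys x, y, z, roll, fingers
```

```bash
python3 - <<'E'
from workcell import get_obs,camera
from h import *
o=get_obs();R=st(o)
c=camera("wrist");cv2.imwrite("pics/w1.png",c["frame"][:,:,::-1])
w=np.array([.501,.0545,.231])-o["eef_pos"];print("shift tool",R.T@w)
E
```

```text
t 0.45 p [ 0.1941 -0.4607  0.2312] q [-1.172  0.241  0.005  1.335  0.     1.571] yawY -67.15 x [-0.  0. -1.] F [0.1  0.25 0.85] M [ 0.019 -0.004 -0.018] w 0.0854
shift tool [ 3.09816308e-04 -3.55628984e-01 -4.82843239e-01]
```

View pics/w1.png

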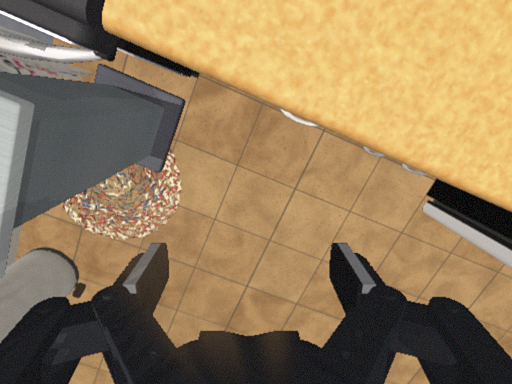

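The call needs every key; the arm hasn't moved, and the wrist view still shows only the counter edge and floor.

>>> {"method": "arm_command", "body": {"motion": [{"x": 0,"y": -0.0178,"z": -0.0241,"roll": 0,"fingers": 1},{"x": 0,"y": -0.0178,"z": -0.0241,"roll": 0,"fingers": 1},{"x": 0,"y": -0.0178,"z": -0.0241,"roll": 0,"fingers": 1},{"x": 0,"y": -0.0178,"z": -0.0241,"roll": 0,"fingers": 1},{"x": 0,"y": -0.0178,"z": -0.0241,"roll": 0,"fingers": 1},{"x": 0,"y": -0.0178,"z": -0.0241,"roll": 0,"fingers": 1},{"x": 0,"y": -0.0178,"z": -0.0241,"roll": 0,"fingers": 1},{"x": 0,"y": -0.0178,"z": -0.0241,"roll": 0,"fingers": 1},{"x": 0,"y": -0.0178,"z": -0.0241,"roll": 0,"fingers": 1},{"x": 0,"y": -0.0178,"z": -0.0241,"roll": 0,"fingers": 1},{"x": 0,"y": -0.0178,"z": -0.0241,"roll": 0,"fingers": 1},{"x": 0,"y": -0.0178,"z": -0.0241,"roll": 0,"fingers": 1},{"x": 0,"y": -0.0178,"z": -0.0241,"roll": 0,"fingers": 1},{"x": 0,"y": -0.0178,"z": -0.0241,"roll": 0,"fingers": 1},{"x": 0,"y": 0,"z": 0,"roll": -0.1,"fingers": 1},{"x": 0,"y": 0,"z": 0,"roll": -0.1,"fingers": 1}]}}

```text
clock: 1.83
eef_pos: [0.4197, -0.0858, 0.232]
tool_rot: [0.678, 0.207, -0.673, 0.211]
ft_force: [0.3, 0.5, -0.1]
grip_width: 0.0852
```

```bash
python3 - <<'E'
from workcell import get_obs,camera
from h import *
o=get_obs();R=st(o)
c=camera("wrist");cv2.imwrite("pics/w2.png",c["frame"][:,:,::-1])
w=np.array([.501,.0545,.231])-o["eef_pos"];print("shift tool",R.T@w)
E
```

```text
t 1.83 p [ 0.4197 -0.0858  0.232 ] q [-0.2    0.091 -0.174  1.296 -0.003  2.342] yawY -55.63 x [ 0.008 -0.004 -1.   ] F [ 0.29  0.48 -0.11] M [-0.013  0.042  0.059] w 0.0852
shift tool [ 0.00102708 -0.06986052 -0.14630972]
```

View pics/w2.png

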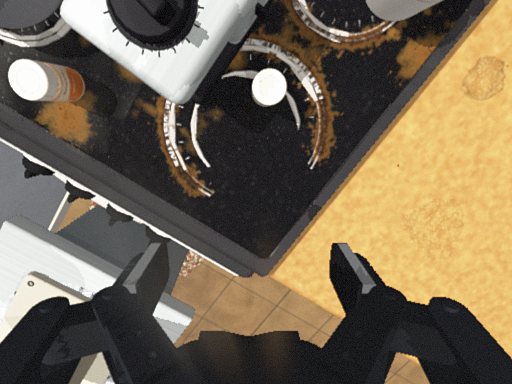

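>>> {"method": "arm_command", "body": {"motion": [{"x": 0,"y": -0.014,"z": -0.0293,"roll": 0,"fingers": 1},{"x": 0,"y": -0.014,"z": -0.0293,"roll": 0,"fingers": 1},{"x": 0,"y": -0.014,"z": -0.0293,"roll": 0,"fingers": 1},{"x": 0,"y": -0.014,"z": -0.0293,"roll": 0,"fingers": 1},{"x": 0,"y": 0,"z": 0,"roll": -0.12,"fingers": 1},{"x": 0,"y": 0,"z": 0,"roll": -0.12,"fingers": 1},{"x": 0,"y": 0,"z": 0,"roll": -0.12,"fingers": 1},{"x": 0,"y": 0,"z": 0,"roll": -0.12,"fingers": 1},{"x": 0,"y": 0,"z": 0,"roll": -0.12,"fingers": 1},{"x": 0,"y": 0,"z": 0,"roll": -0.12,"fingers": 1},{"x": 0,"y": 0,"z": 0,"roll": -0.12,"fingers": 1},{"x": 0,"y": 0,"z": 0,"roll": -0.12,"fingers": 1},{"x": 0,"y": 0,"z": 0,"roll": -0.12,"fingers": 1},{"x": 0,"y": 0,"z": 0,"roll": -0.12,"fingers": 1},{"x": 0,"y": 0,"z": 0,"roll": -0.12,"fingers": 1},{"x": 0,"y": 0,"z": 0,"roll": -0.12,"fingers": 1},{"x": 0,"y": 0,"z": 0,"roll": -0.12,"fingers": 1},{"x": 0,"y": 0,"z": 0,"roll": -0.12,"fingers": 1},{"x": 0,"y": 0,"z": 0,"roll": -0.12,"fingers": 1},{"x": 0,"y": 0,"z": 0,"roll": -0.12,"fingers": 1}]}}

```text
clock: 3.55
eef_pos: [0.4879, 0.0256, 0.2324]
tool_rot: [0.202, 0.673, -0.204, 0.681]
ft_force: [-0.7, 0.2, 0.6]
grip_width: 0.0854
```

>>> {"method": "arm_command", "body": {"motion": [{"x": 0,"y": 0,"z": 0,"roll": -0.12,"fingers": 1},{"x": 0,"y": 0,"z": 0,"roll": -0.12,"fingers": 1},{"x": 0,"y": 0,"z": 0,"roll": -0.12,"fingers": 1},{"x": 0,"y": 0,"z": 0,"roll": -0.12,"fingers": 1},{"x": 0,"y": 0,"z": 0,"roll": -0.12,"fingers": 1},{"x": 0,"y": 0,"z": 0,"roll": -0.12,"fingers": 1},{"x": 0,"y": 0,"z": 0,"roll": -0.12,"fingers": 1},{"x": 0,"y": 0,"z": 0,"roll": -0.12,"fingers": 1},{"x": 0,"y": 0,"z": 0,"roll": -0.12,"fingers": 1},{"x": 0,"y": 0,"z": 0,"roll": -0.12,"fingers": 1},{"x": 0,"y": 0,"z": 0,"roll": -0.12,"fingers": 1},{"x": 0,"y": 0,"z": 0,"roll": -0.12,"fingers": 1},{"x": 0,"y": 0,"z": 0,"roll": -0.12,"fingers": 1},{"x": 0,"y": 0,"z": 0,"roll": -0.12,"fingers": 1},{"x": 0,"y": 0,"z": 0,"roll": 0,"fingers": 1}]}}

```text
clock: 4.8
eef_pos: [0.4868, 0.0188, 0.2332]
tool_rot: [-0.386, 0.593, 0.378, 0.597]
ft_force: [0.0, 0.0, 0.8]
grip_width: 0.0855
```

```bash
python3 - <<'E'
from workcell import get_obs,camera
from h import *
o=get_obs();R=st(o)
c=camera("wrist");cv2.imwrite("pics/w3.png",c["frame"][:,:,::-1])
print("proj",proj(c,[.501,.0545,.165]),proj(c,[.501,.0545,.152]))
w=np.array([.501,.0545,.231])-o["eef_pos"];print("shift tool",R.T@w)
E
```

```text
t 4.8 p [0.4868 0.0188 0.2332] q [ 0.044  0.206 -0.034  1.32  -0.008 -1.097] yawY 155.38 x [ 0.011 -0.008 -1.   ] F [0.04 0.03 0.78] M [ 0.022  0.019 -0.041] w 0.0855
proj [253.07246733 245.2305007 ] [253.05760545 238.10877684]
shift tool [0.00206321 0.00200336 0.03837052]
```

View pics/w3.png

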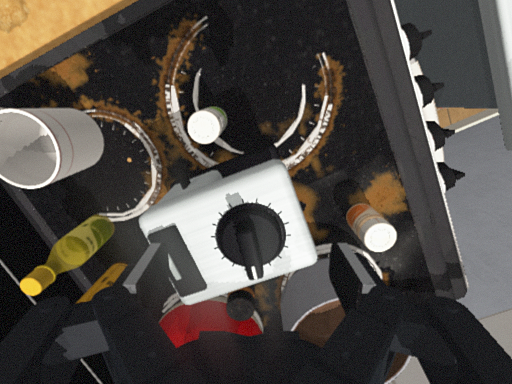

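```bash
python3 - <<'E'
from workcell import get_obs,camera
from h import *
c=camera("wrist");im=c["frame"][190:290,200:300,::-1]
im=np.clip(im.astype(float)*1.8,0,255).astype(np.uint8)
cv2.imwrite("pics/w3z.png",cv2.resize(im,None,fx=6,fy=6,interpolation=cv2.INTER_CUBIC))
for a in (70,72,75,78,80):
    for r in (.023,-.023):
        print(a,r,proj(c,[.501+r*np.cos(np.radians(a)),.0545+r*np.sin(np.radians(a)),.178]),end=" ")
E
```

```text
70 0.023 [255.48993766 277.56207769] 70 -0.023 [250.93237957 227.15664282] 72 0.023 [256.45256623 277.48545249] 72 -0.023 [249.90909926 227.24639539] 75 0.023 [257.88976941 277.31654274] 75 -0.023 [248.38325371 227.44193795] 78 0.023 [259.31568996 277.08320077] 78 -0.023 [246.87235498 227.70997601] 80 0.023 [260.25826789 276.89208953] 80 -0.023 [245.8756228  227.92851285]
```

View pics/w3z.png

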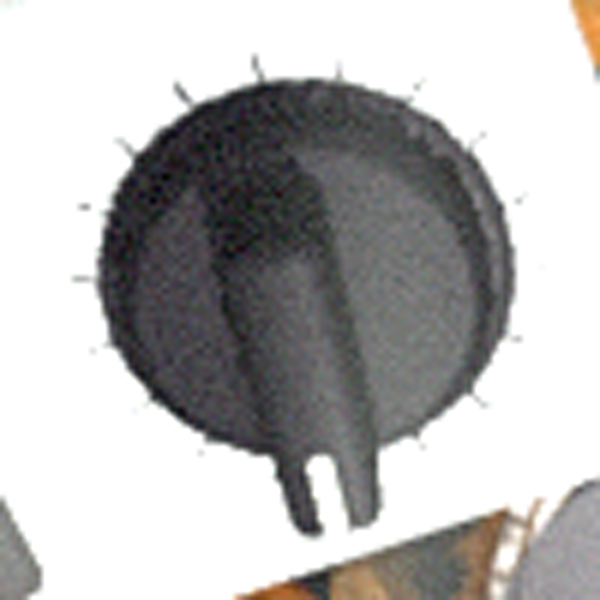

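```bash
python3 - <<'E'
from workcell import get_obs,camera
from h import *
c=camera("wrist")
q=lambda x,y:((x+.5)/6-.5+200,(y+.5)/6-.5+190)
K,r,t=cam(c);print("cam",-r.T@t)
print("disc",onplane(c,q(306,267),.150))
P=[onplane(c,q(*p),.178)[:2] for p in((228,265),(318,250),(378,520),(318,535))]
print(np.round(P,4)); a=(P[0]+P[1])/2;b=(P[2]+P[3])/2
print("ends",a,b,"len",np.linalg.norm(a-b),"ctr",(a+b)/2,"ang",np.degrees(np.arctan2(*(b-a)[::-1])),"wid",np.linalg.norm(P[0]-P[1]),np.linalg.norm(P[2]-P[3]))
for i,j in((0,3),(1,2)): print(np.degrees(np.arctan2(*(P[j]-P[i])[::-1])))
E
```

```text
cam [ 0.45307789 -0.05098169  0.37630164]
disc [0.50195844 0.05090065 0.15      ]
[[0.5051 0.0338]
 [0.4935 0.0367]
 [0.503  0.0775]
 [0.5116 0.0763]]
ends [0.49927899 0.03525264] [0.50731378 0.0768646 ] len 0.04238057460666887 ctr [0.50329638 0.05605862] ang 79.07134715866113 wid 0.012010845182399157 0.008646424802410436
81.31024101899024
76.77384066137606
```

>>> {"method": "arm_command", "body": {"motion": [{"x": 0,"y": 0,"z": 0,"roll": -0.11,"fingers": 1},{"x": 0,"y": 0,"z": 0,"roll": -0.11,"fingers": 1},{"x": 0,"y": 0,"z": 0.018,"roll": 0,"fingers": 1},{"x": 0,"y": 0,"z": 0.018,"roll": 0,"fingers": 1},{"x": 0,"y": 0,"z": 0,"roll": 0,"fingers": 0.6},{"x": 0,"y": 0,"z": 0,"roll": 0,"fingers": 0.6}]}}

```text
clock: 5.45
eef_pos: [0.4946, 0.0539, 0.2331]
tool_rot: [-0.446, 0.551, 0.437, 0.553]
ft_force: [0.6, 1.3, -0.3]
grip_width: 0.0636
```

```bash
cat > s.py <<'E'
from workcell import get_obs,camera
from h import *
import sys
o=get_obs();R=st(o)
w=np.array([.502,.0535,.158])-o["eef_pos"];print("to go tool",np.round(R.T@w,4))
E
python3 s.py;  python3 - <<'E'
from workcell import camera
from h import *
c=camera("wrist");cv2.imwrite("pics/w4.png",c["frame"][:,:,::-1])
E
```

```text
t 5.45 p [0.4946 0.0539 0.2331] q [ 0.114  0.227 -0.008  1.326 -0.009 -1.234] yawY 167.27 x [ 0.011 -0.008 -1.   ] F [ 0.63  1.28 -0.35] M [ 0.021  0.008 -0.037] w 0.0636
to go tool [ 0.0752 -0.0063  0.0017]
```

View pics/w4.png

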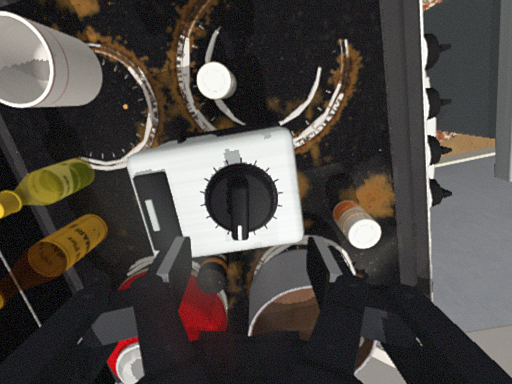

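>>> {"method": "arm_command", "body": {"motion": [{"x": 0,"y": -0.0063,"z": 0.0017,"roll": 0,"fingers": 0.6},{"x": 0.02,"y": 0,"z": 0,"roll": 0,"fingers": 0.6},{"x": 0.02,"y": 0,"z": 0,"roll": 0,"fingers": 0.6},{"x": 0,"y": 0,"z": 0,"roll": 0,"fingers": 0.6}]}}

```text
clock: 5.83
eef_pos: [0.5041, 0.0519, 0.1938]
tool_rot: [-0.446, 0.551, 0.434, 0.556]
ft_force: [0.2, -0.3, 0.0]
grip_width: 0.0513
```

```bash

python3 s.py;  python3 - <<'E'
from workcell import camera
from h import *
for n in("wrist","top"):
    c=camera(n);im=c["frame"][:,:,::-1]
    if n=="top": im=cv2.resize(im[130:260,170:310],None,fx=4,fy=4)
    cv2.imwrite(f"pics/{n}5.png",im)
E
```

```text
t 5.83 p [0.5041 0.0519 0.1938] q [ 0.109  0.262 -0.066  1.228 -0.01  -1.234] yawY 166.94 x [ 0.016 -0.008 -1.   ] F [ 0.17 -0.31  0.04] M [-0.001  0.035  0.053] w 0.0513
to go tool [0.0358 0.0031 0.0012]
```

View pics/wrist5.png

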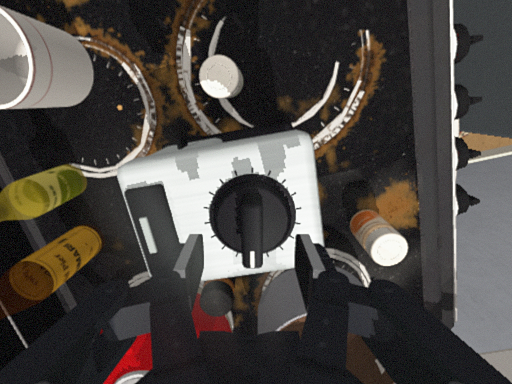

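View pics/top5.png

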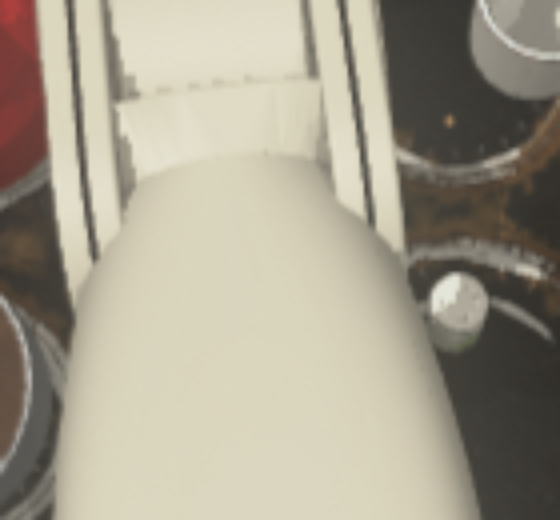

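>>> {"method": "arm_command", "body": {"motion": [{"x": 0.018,"y": 0.0018,"z": 0.001,"roll": 0,"fingers": 0.5},{"x": 0.017,"y": 0,"z": 0,"roll": 0,"fingers": 0.5},{"x": 0,"y": 0,"z": 0,"roll": 0,"fingers": 0.5}]}}

```text
clock: 6.18
eef_pos: [0.5082, 0.0526, 0.1658]
tool_rot: [-0.447, 0.548, 0.431, 0.56]
ft_force: [-0.8, 0.2, 0.3]
grip_width: 0.0428
```

```bash

python3 s.py;  python3 - <<'E'
from workcell import camera
from h import *
for n in("wrist",):
    c=camera(n);im=c["frame"][:,:,::-1]
    cv2.imwrite(f"pics/{n}6.png",im)
E
```

```text
t 6.18 p [0.5082 0.0526 0.1658] q [ 0.109  0.279 -0.119  1.145 -0.01  -1.231] yawY 166.8 x [ 0.028 -0.007 -1.   ] F [-0.77  0.2   0.34] M [-0.06   0.033  0.032] w 0.0428
to go tool [ 0.0076  0.0065 -0.0005]
```

View pics/wrist6.png

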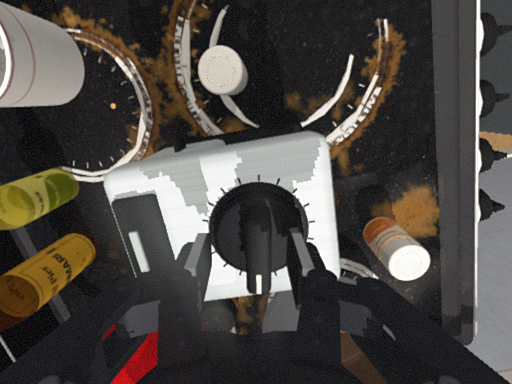

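>>> {"method": "arm_command", "body": {"motion": [{"x": 0,"y": 0.003,"z": 0,"roll": 0,"fingers": 0.5},{"x": 0,"y": 0.003,"z": 0,"roll": 0,"fingers": 0.5},{"x": 0.003,"y": 0,"z": 0,"roll": 0,"fingers": 0.5},{"x": 0.003,"y": 0,"z": 0,"roll": 0,"fingers": 0.5},{"x": 0,"y": 0,"z": 0,"roll": 0,"fingers": 0.5}]}}

```text
clock: 6.65
eef_pos: [0.5062, 0.0542, 0.167]
tool_rot: [-0.449, 0.545, 0.429, 0.564]
ft_force: [0.4, 0.3, 0.0]
grip_width: 0.0427
```

```bash

python3 s.py;  python3 - <<'E'
from workcell import camera
from h import *
for n in("wrist",):
    c=camera(n);im=c["frame"][:,:,::-1]
    cv2.imwrite(f"pics/{n}7.png",cv2.resize(im[130:330,150:350],None,fx=3,fy=3))
E
```

```text
t 6.65 p [0.5062 0.0542 0.167 ] q [ 0.113  0.266 -0.134  1.132 -0.01  -1.227] yawY 166.74 x [ 0.04  -0.006 -0.999] F [0.39 0.31 0.04] M [-0.005  0.01   0.043] w 0.0427
to go tool [ 0.0089  0.0043 -0.0017]
```

View pics/wrist7.png

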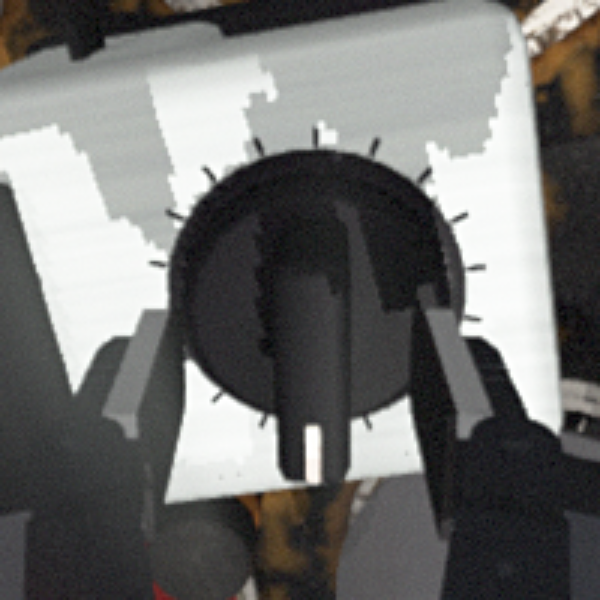

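>>> {"method": "arm_command", "body": {"motion": [{"x": 0,"y": 0,"z": 0,"roll": 0,"fingers": 0.5},{"x": 0,"y": 0,"z": 0,"roll": 0,"fingers": 0.5},{"x": 0,"y": 0,"z": 0,"roll": 0,"fingers": 0.5},{"x": 0,"y": 0,"z": 0,"roll": 0,"fingers": 0.5}]}}

```text
clock: 7.03
eef_pos: [0.5066, 0.0543, 0.1677]
tool_rot: [-0.449, 0.544, 0.428, 0.564]
ft_force: [-0.0, -0.3, 0.5]
grip_width: 0.0427
```

```bash
python3 s.py
```

```text
t 7.03 p [0.5066 0.0543 0.1677] q [ 0.113  0.266 -0.132  1.133 -0.01  -1.227] yawY 166.75 x [ 0.041 -0.006 -0.999] F [-0.05 -0.31  0.46] M [0.012 0.066 0.017] w 0.0427
to go tool [ 0.0095  0.0047 -0.0019]
```

>>> {"method": "arm_command", "body": {"motion": [{"x": 0.006,"y": 0.004,"z": -0.0015,"roll": 0,"fingers": 0.5}]}}

```text
clock: 7.12
eef_pos: [0.5041, 0.0539, 0.1625]
tool_rot: [-0.45, 0.543, 0.428, 0.565]
ft_force: [0.8, 0.9, -0.7]
grip_width: 0.0428
```

```bash
python3 s.py
```

```text
t 7.12 p [0.5041 0.0539 0.1625] q [ 0.113  0.263 -0.151  1.114 -0.01  -1.227] yawY 166.75 x [ 0.044 -0.006 -0.999] F [ 0.79  0.89 -0.72] M [-0.023  0.051 -0.037] w 0.0428
to go tool [ 0.0044  0.0021 -0.0009]
```

>>> {"method": "arm_command", "body": {"motion": [{"x": 0,"y": 0,"z": 0,"roll": 0,"fingers": 0.5}]}}

```text
clock: 7.2
eef_pos: [0.5024, 0.0537, 0.1611]
tool_rot: [-0.449, 0.544, 0.428, 0.564]
ft_force: [-0.8, -0.3, -0.3]
grip_width: 0.0428
```

```bash
python3 s.py
```

```text
t 7.2 p [0.5024 0.0537 0.1611] q [ 0.113  0.263 -0.155  1.113 -0.01  -1.227] yawY 166.75 x [ 0.041 -0.006 -0.999] F [-0.75 -0.27 -0.32] M [-0.027  0.094 -0.061] w 0.0428
to go tool [ 0.003   0.0005 -0.0003]
```

>>> {"method": "arm_command", "body": {"motion": [{"x": -0.018,"y": 0,"z": 0,"roll": 0,"fingers": 0.5},{"x": -0.018,"y": 0,"z": 0,"roll": 0,"fingers": 0.5},{"x": -0.018,"y": 0,"z": 0,"roll": 0,"fingers": 0.5},{"x": 0,"y": 0,"z": 0,"roll": 0,"fingers": 0.5}]}}

```text
clock: 7.53
eef_pos: [0.4974, 0.0537, 0.2136]
tool_rot: [-0.448, 0.547, 0.43, 0.562]
ft_force: [1.3, 1.2, 0.2]
grip_width: 0.043
```

```bash
python3 s.py
```

```text
t 7.53 p [0.4974 0.0537 0.2136] q [ 0.114  0.224 -0.064  1.251 -0.01  -1.226] yawY 166.75 x [ 0.033 -0.007 -0.999] F [1.33 1.18 0.23] M [ 0.001 -0.01  -0.052] w 0.043
to go tool [ 0.0557 -0.0027  0.0008]
```

>>> {"method": "arm_command", "body": {"motion": [{"x": -0.012,"y": 0,"z": 0,"roll": 0,"fingers": 0.5},{"x": -0.012,"y": 0,"z": 0,"roll": 0,"fingers": 0.5},{"x": -0.012,"y": 0,"z": 0,"roll": 0,"fingers": 0.5},{"x": -0.012,"y": 0,"z": 0,"roll": 0,"fingers": 0.5},{"x": 0,"y": 0,"z": 0,"roll": 0,"fingers": 0.5}]}}

```text
clock: 7.95
eef_pos: [0.4942, 0.0538, 0.2598]
tool_rot: [-0.447, 0.548, 0.431, 0.561]
ft_force: [-0.3, 0.5, -0.3]
grip_width: 0.0427
```

```bash
python3 s.py
```

```text
t 7.95 p [0.4942 0.0538 0.2598] q [ 0.115  0.202  0.029  1.37  -0.01  -1.225] yawY 166.75 x [ 0.029 -0.007 -1.   ] F [-0.3   0.47 -0.26] M [-0.017 -0.014  0.003] w 0.0427
to go tool [ 0.102  -0.0046  0.0015]
```

>>> {"method": "arm_command", "body": {"motion": [{"x": 0.04,"y": 0,"z": 0,"roll": 0,"fingers": 0.5}]}}

```text
clock: 8.03
eef_pos: [0.5005, 0.0541, 0.226]
tool_rot: [-0.45, 0.543, 0.428, 0.565]
ft_force: [2.3, 1.0, -0.5]
grip_width: 0.0427
```

```bash
python3 s.py
```

```text
t 8.03 p [0.5005 0.0541 0.226 ] q [ 0.114  0.215 -0.043  1.269 -0.01  -1.226] yawY 166.73 x [ 0.044 -0.005 -0.999] F [ 2.3   0.98 -0.54] M [ 0.027 -0.104 -0.017] w 0.0427
to go tool [ 0.068   0.0014 -0.0005]
```

>>> {"method": "arm_command", "body": {"motion": [{"x": 0,"y": 0,"z": 0,"roll": 0,"fingers": 0.5}]}}

```text
clock: 8.12
eef_pos: [0.4924, 0.0531, 0.2159]
tool_rot: [-0.446, 0.549, 0.431, 0.559]
ft_force: [-3.4, -0.3, -2.4]
grip_width: 0.0424
```

```bash
python3 s.py
```

```text
t 8.12 p [0.4924 0.0531 0.2159] q [ 0.114  0.22  -0.062  1.265 -0.01  -1.226] yawY 166.75 x [ 0.024 -0.008 -1.   ] F [-3.45 -0.33 -2.4 ] M [ 0.002  0.297 -0.005] w 0.0424
to go tool [ 0.0581 -0.0078  0.0027]
```

>>> {"method": "arm_command", "body": {"motion": [{"x": 0,"y": 0,"z": 0,"roll": 0,"fingers": 0.5},{"x": -0.015,"y": 0,"z": 0,"roll": 0,"fingers": 0.5},{"x": -0.015,"y": 0,"z": 0,"roll": 0,"fingers": 0.5},{"x": -0.015,"y": 0,"z": 0,"roll": 0,"fingers": 0.5},{"x": 0,"y": 0,"z": 0,"roll": 0,"fingers": 0.5},{"x": 0.04,"y": 0,"z": 0,"roll": 0,"fingers": 0.5},{"x": 0,"y": 0,"z": 0,"roll": 0,"fingers": 0.5},{"x": 0,"y": 0,"z": 0,"roll": 0,"fingers": 0.5}]}}

```text
clock: 8.78
eef_pos: [0.4933, 0.0533, 0.2239]
tool_rot: [-0.447, 0.549, 0.431, 0.56]
ft_force: [1.1, 0.0, 1.2]
grip_width: 0.0429
```

```bash
python3 s.py
```

```text
t 8.78 p [0.4933 0.0533 0.2239] q [ 0.114  0.217 -0.046  1.284 -0.01  -1.226] yawY 166.75 x [ 0.026 -0.007 -1.   ] F [1.12 0.02 1.25] M [ 0.026 -0.002 -0.019] w 0.0429
to go tool [ 0.0661 -0.0067  0.0023]
```

>>> {"method": "arm_command", "body": {"motion": [{"x": -0.015,"y": 0,"z": 0,"roll": 0,"fingers": 0.5},{"x": -0.015,"y": 0,"z": 0,"roll": 0,"fingers": 0.5},{"x": -0.015,"y": 0,"z": 0,"roll": 0,"fingers": 0.5},{"x": 0,"y": 0,"z": 0,"roll": 0,"fingers": 0.5},{"x": 0.04,"y": 0,"z": 0,"roll": 0,"fingers": 0.5},{"x": 0,"y": 0,"z": 0,"roll": 0,"fingers": 0.5},{"x": 0,"y": 0,"z": 0,"roll": 0,"fingers": 0.5}]}}

```text
clock: 9.37
eef_pos: [0.4983, 0.0539, 0.239]
tool_rot: [-0.449, 0.545, 0.429, 0.563]
ft_force: [1.1, 0.7, 0.5]
grip_width: 0.0429
```

```bash
python3 s.py
```

```text
t 9.37 p [0.4983 0.0539 0.239 ] q [ 0.114  0.211 -0.014  1.309 -0.01  -1.225] yawY 166.73 x [ 0.037 -0.006 -0.999] F [1.12 0.66 0.5 ] M [ 0.024 -0.02   0.003] w 0.0429
to go tool [ 0.0811 -0.0006  0.0002]
```

>>> {"method": "arm_command", "body": {"motion": [{"x": 0.04,"y": 0,"z": 0,"roll": 0,"fingers": 0.4},{"x": 0,"y": 0,"z": 0,"roll": 0,"fingers": 0.4}]}}

```text
clock: 9.53
eef_pos: [0.4999, 0.0537, 0.2002]
tool_rot: [-0.449, 0.545, 0.429, 0.563]
ft_force: [-3.5, 0.0, -3.1]
grip_width: 0.034
```

```bash
python3 s.py
```

```text
t 9.53 p [0.4999 0.0537 0.2002] q [ 0.113  0.233 -0.088  1.213 -0.01  -1.226] yawY 166.74 x [ 0.038 -0.006 -0.999] F [-3.46  0.03 -3.09] M [-0.016  0.314 -0.034] w 0.034
to go tool [ 0.0422 -0.0005  0.0002]
```

>>> {"method": "arm_command", "body": {"motion": [{"x": 0,"y": 0,"z": 0,"roll": 0,"fingers": 0.4}]}}

```text
clock: 9.62
eef_pos: [0.5019, 0.0539, 0.2028]
tool_rot: [-0.45, 0.544, 0.428, 0.565]
ft_force: [0.6, -0.3, 0.4]
grip_width: 0.034
```

```bash
python3 s.py
```

```text
t 9.62 p [0.5019 0.0539 0.2028] q [ 0.113  0.232 -0.083  1.215 -0.01  -1.226] yawY 166.73 x [ 0.042 -0.006 -0.999] F [ 0.56 -0.26  0.43] M [ 0.027 -0.013 -0.016] w 0.034
to go tool [ 0.0447  0.0017 -0.0006]
```

>>> {"method": "arm_command", "body": {"motion": [{"x": 0.025,"y": 0,"z": 0,"roll": 0,"fingers": 0.4},{"x": 0,"y": 0,"z": 0,"roll": 0,"fingers": 0.4},{"x": 0,"y": 0,"z": 0,"roll": 0,"fingers": 0.4}]}}

```text
clock: 9.87
eef_pos: [0.511, 0.0547, 0.1875]
tool_rot: [-0.453, 0.539, 0.425, 0.57]
ft_force: [-0.0, -0.5, 0.6]
grip_width: 0.0339
```

```bash
python3 s.py;  python3 - <<'E'
from workcell import camera
from h import *
for n in("wrist",):
    c=camera(n);im=c["frame"][:,:,::-1]
    cv2.imwrite(f"pics/{n}8.png",cv2.resize(im[130:330,150:350],None,fx=3,fy=3))
E
```

```text
t 9.87 p [0.511  0.0547 0.1875] q [ 0.113  0.247 -0.105  1.162 -0.01  -1.227] yawY 166.72 x [ 0.058 -0.004 -0.998] F [-0.01 -0.45  0.6 ] M [-0.017 -0.007  0.031] w 0.0339
to go tool [ 0.029   0.0101 -0.0035]
```

View pics/wrist8.png

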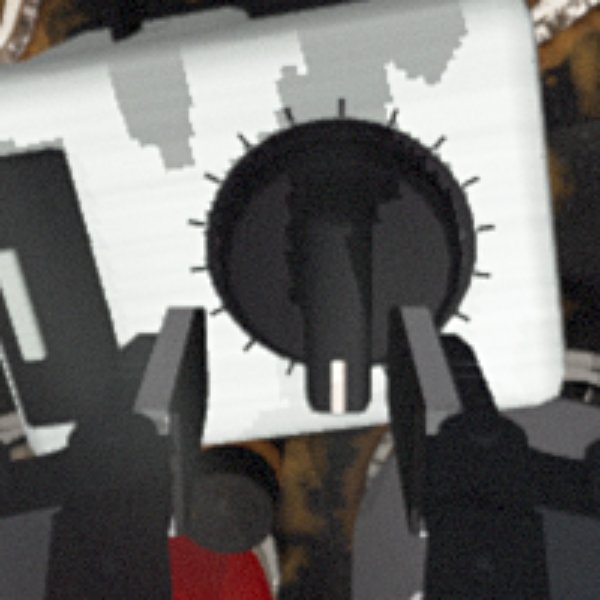

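>>> {"method": "arm_command", "body": {"motion": [{"x": -0.008,"y": 0,"z": 0,"roll": 0,"fingers": 0.4},{"x": -0.008,"y": 0,"z": 0,"roll": 0,"fingers": 0.4},{"x": -0.008,"y": 0,"z": 0,"roll": 0,"fingers": 0.4},{"x": -0.008,"y": 0,"z": 0,"roll": 0,"fingers": 0.4},{"x": -0.008,"y": 0,"z": 0,"roll": 0,"fingers": 0.4},{"x": -0.008,"y": 0,"z": 0,"roll": 0,"fingers": 0.4},{"x": -0.008,"y": 0,"z": 0,"roll": 0,"fingers": 0.4},{"x": -0.008,"y": 0,"z": 0,"roll": 0,"fingers": 0.4}]}}

```text
clock: 10.58
eef_pos: [0.5109, 0.0555, 0.2671]
tool_rot: [-0.455, 0.534, 0.422, 0.574]
ft_force: [0.3, -0.3, 0.3]
grip_width: 0.0343
```

```bash
python3 s.py
```

```text
t 10.58 p [0.5109 0.0555 0.2671] q [ 0.114  0.198  0.04   1.341 -0.01  -1.225] yawY 166.7 x [ 0.073 -0.002 -0.997] F [ 0.33 -0.29  0.34] M [0.043 0.111 0.005] w 0.0343
to go tool [ 0.1081  0.016  -0.0056]
```

>>> {"method": "arm_command", "body": {"motion": [{"x": 0,"y": 0,"z": 0,"roll": 0,"fingers": 0.4}]}}

```text
clock: 10.67
eef_pos: [0.5117, 0.0556, 0.2694]
tool_rot: [-0.456, 0.533, 0.421, 0.575]
ft_force: [-0.4, 0.2, 0.0]
grip_width: 0.0339
```

```bash
python3 s.py
```

```text
t 10.67 p [0.5117 0.0556 0.2694] q [ 0.114  0.196  0.044  1.343 -0.01  -1.225] yawY 166.7 x [ 0.076 -0.002 -0.997] F [-0.42  0.19  0.02] M [ 0.021  0.072 -0.018] w 0.0339
to go tool [ 0.1104  0.0172 -0.006 ]
```

>>> {"method": "arm_command", "body": {"motion": [{"x": 0,"y": 0,"z": 0,"roll": 0,"fingers": 0.4}]}}

```text
clock: 10.75
eef_pos: [0.5118, 0.0556, 0.2699]
tool_rot: [-0.456, 0.533, 0.421, 0.575]
ft_force: [-0.5, -0.0, -0.6]
grip_width: 0.0341
```

```bash
python3 s.py
```

```text
t 10.75 p [0.5118 0.0556 0.2699] q [ 0.114  0.196  0.045  1.344 -0.01  -1.225] yawY 166.7 x [ 0.077 -0.002 -0.997] F [-0.49 -0.03 -0.63] M [-0.016  0.097 -0.014] w 0.0341
to go tool [ 0.1108  0.0174 -0.0061]
```

>>> {"method": "arm_command", "body": {"motion": [{"x": 0.005,"y": 0,"z": 0,"roll": 0,"fingers": 0.4}]}}

```text
clock: 10.83
eef_pos: [0.5128, 0.0557, 0.2658]
tool_rot: [-0.456, 0.532, 0.421, 0.576]
ft_force: [0.5, 0.5, 0.0]
grip_width: 0.0344
```

```bash
python3 s.py
```

```text
t 10.83 p [0.5128 0.0557 0.2658] q [ 0.114  0.197  0.036  1.331 -0.01  -1.225] yawY 166.69 x [ 0.079 -0.001 -0.997] F [0.55 0.46 0.02] M [ 0.026  0.026 -0.002] w 0.0344
to go tool [ 0.1066  0.0183 -0.0064]
```

>>> {"method": "arm_command", "body": {"motion": [{"x": 0.005,"y": 0,"z": 0,"roll": 0,"fingers": 0.4}]}}

```text
clock: 10.92
eef_pos: [0.5131, 0.0557, 0.2601]
tool_rot: [-0.456, 0.533, 0.421, 0.575]
ft_force: [-0.7, 0.3, -0.2]
grip_width: 0.0339
```

```bash
python3 s.py
```

```text
t 10.92 p [0.5131 0.0557 0.2601] q [ 0.114  0.2    0.024  1.318 -0.01  -1.225] yawY 166.7 x [ 0.078 -0.001 -0.997] F [-0.71  0.32 -0.23] M [ 0.026  0.101 -0.019] w 0.0339
to go tool [ 0.1009  0.018  -0.0064]
```

>>> {"method": "arm_command", "body": {"motion": [{"x": 0.005,"y": 0,"z": 0,"roll": 0,"fingers": 0.4}]}}

```text
clock: 11.0
eef_pos: [0.5132, 0.0556, 0.254]
tool_rot: [-0.456, 0.533, 0.421, 0.575]
ft_force: [-0.8, 0.8, 0.0]
grip_width: 0.0343
```

```bash
python3 s.py
```

```text
t 11.0 p [0.5132 0.0556 0.254 ] q [ 0.114  0.203  0.012  1.304 -0.01  -1.226] yawY 166.69 x [ 0.077 -0.002 -0.997] F [-0.8   0.75  0.  ] M [-0.018  0.098 -0.05 ] w 0.0343
to go tool [ 0.0948  0.0177 -0.0062]
```

>>> {"method": "arm_command", "body": {"motion": [{"x": -0.03,"y": 0.004,"z": -0.001,"roll": 0,"fingers": 0.4},{"x": -0.03,"y": 0.004,"z": -0.001,"roll": 0,"fingers": 0.4},{"x": -0.03,"y": 0.004,"z": -0.001,"roll": 0,"fingers": 0.4}]}}

```text
clock: 11.25
eef_pos: [0.4882, 0.0549, 0.3309]
tool_rot: [-0.451, 0.542, 0.426, 0.567]
ft_force: [0.2, 0.3, -0.4]
grip_width: 0.0342
```

```bash
python3 s.py
```

```text
t 11.25 p [0.4882 0.0549 0.3309] q [ 0.119  0.163  0.163  1.522 -0.011 -1.221] yawY 166.71 x [ 0.05  -0.005 -0.999] F [ 0.22  0.34 -0.39] M [ 0.049  0.025 -0.022] w 0.0342
to go tool [ 0.1734 -0.0052  0.0007]
```

>>> {"method": "arm_command", "body": {"motion": [{"x": 0.006,"y": 0,"z": 0,"roll": 0,"fingers": 0.4}]}}

```text
clock: 11.33
eef_pos: [0.4902, 0.0551, 0.3306]
tool_rot: [-0.453, 0.539, 0.425, 0.57]
ft_force: [1.5, -0.3, 1.7]
grip_width: 0.0339
```

```bash
python3 s.py
```

```text
t 11.33 p [0.4902 0.0551 0.3306] q [ 0.119  0.159  0.157  1.51  -0.011 -1.221] yawY 166.71 x [ 0.059 -0.004 -0.998] F [ 1.54 -0.33  1.69] M [-0.054 -0.028 -0.071] w 0.0339
to go tool [ 0.173  -0.0017 -0.0006]
```

>>> {"method": "arm_command", "body": {"motion": [{"x": 0.006,"y": 0,"z": 0,"roll": 0,"fingers": 0.4}]}}

```text
clock: 11.42
eef_pos: [0.4908, 0.0551, 0.3242]
tool_rot: [-0.453, 0.538, 0.425, 0.57]
ft_force: [0.3, -0.1, -0.2]
grip_width: 0.0345
```

```bash
python3 s.py
```

```text
t 11.42 p [0.4908 0.0551 0.3242] q [ 0.118  0.16   0.141  1.493 -0.011 -1.221] yawY 166.71 x [ 0.06  -0.004 -0.998] F [ 0.3  -0.13 -0.17] M [0.037 0.093 0.01 ] w 0.0345
to go tool [ 0.1666 -0.0015 -0.0007]
```

>>> {"method": "arm_command", "body": {"motion": [{"x": 0.006,"y": 0,"z": 0,"roll": 0,"fingers": 0.4},{"x": 0.006,"y": 0,"z": 0,"roll": 0,"fingers": 0.4},{"x": 0.006,"y": 0,"z": 0,"roll": 0,"fingers": 0.4},{"x": 0.006,"y": 0,"z": 0,"roll": 0,"fingers": 0.4}]}}

```text
clock: 11.75
eef_pos: [0.4912, 0.0548, 0.2939]
tool_rot: [-0.452, 0.54, 0.426, 0.568]
ft_force: [0.2, 0.6, -0.9]
grip_width: 0.034
```

```bash
python3 s.py
```

```text
t 11.75 p [0.4912 0.0548 0.2939] q [ 0.118  0.167  0.073  1.423 -0.011 -1.222] yawY 166.71 x [ 0.054 -0.004 -0.999] F [ 0.18  0.62 -0.93] M [-0.017  0.023  0.028] w 0.034
to go tool [ 0.1362 -0.0036  0.    ]
```

>>> {"method": "arm_command", "body": {"motion": [{"x": 0.006,"y": 0,"z": 0,"roll": 0,"fingers": 0.4},{"x": 0.006,"y": 0,"z": 0,"roll": 0,"fingers": 0.4},{"x": 0.006,"y": 0,"z": 0,"roll": 0,"fingers": 0.4},{"x": 0.006,"y": 0,"z": 0,"roll": 0,"fingers": 0.4},{"x": 0.006,"y": 0,"z": 0,"roll": 0,"fingers": 0.4},{"x": 0.006,"y": 0,"z": 0,"roll": 0,"fingers": 0.4},{"x": 0.006,"y": 0,"z": 0,"roll": 0,"fingers": 0.4},{"x": 0.006,"y": 0,"z": 0,"roll": 0,"fingers": 0.4}]}}

```text
clock: 12.42
eef_pos: [0.4923, 0.0544, 0.2373]
tool_rot: [-0.451, 0.542, 0.427, 0.566]
ft_force: [0.5, -0.3, -0.1]
grip_width: 0.0345
```

```bash
python3 s.py
```

```text
t 12.42 p [0.4923 0.0544 0.2373] q [ 0.116  0.191 -0.043  1.289 -0.011 -1.223] yawY 166.72 x [ 0.048 -0.005 -0.999] F [ 0.49 -0.29 -0.1 ] M [0.008 0.049 0.007] w 0.0345
to go tool [ 0.0797 -0.0058  0.0009]
```

>>> {"method": "arm_command", "body": {"motion": [{"x": -0.035,"y": 0,"z": 0,"roll": 0,"fingers": 0.4},{"x": -0.035,"y": 0,"z": 0,"roll": 0,"fingers": 0.4},{"x": -0.035,"y": 0,"z": 0,"roll": 0,"fingers": 0.4},{"x": 0.006,"y": 0,"z": 0,"roll": 0,"fingers": 0.4},{"x": 0.006,"y": 0,"z": 0,"roll": 0,"fingers": 0.4},{"x": 0.006,"y": 0,"z": 0,"roll": 0,"fingers": 0.4},{"x": 0.006,"y": 0,"z": 0,"roll": 0,"fingers": 0.4},{"x": 0.006,"y": 0,"z": 0,"roll": 0,"fingers": 0.4},{"x": 0.006,"y": 0,"z": 0,"roll": 0,"fingers": 0.4},{"x": 0.006,"y": 0,"z": 0,"roll": 0,"fingers": 0.4},{"x": 0.006,"y": 0,"z": 0,"roll": 0,"fingers": 0.4}]}}

```text
clock: 13.33
eef_pos: [0.483, 0.0538, 0.2831]
tool_rot: [-0.447, 0.548, 0.431, 0.561]
ft_force: [0.5, -0.5, -0.7]
grip_width: 0.0338
```

```bash
python3 s.py
```

```text
t 13.33 p [0.483  0.0538 0.2831] q [ 0.118  0.174  0.054  1.424 -0.011 -1.222] yawY 166.73 x [ 0.029 -0.007 -1.   ] F [ 0.5  -0.52 -0.69] M [ 0.059 -0.018  0.027] w 0.0338
to go tool [ 0.1256 -0.0149  0.0041]
```

>>> {"method": "arm_command", "body": {"motion": [{"x": 0.006,"y": -0.001,"z": 0,"roll": 0,"fingers": 0.4},{"x": 0.006,"y": -0.001,"z": 0,"roll": 0,"fingers": 0.4},{"x": 0.006,"y": -0.001,"z": 0,"roll": 0,"fingers": 0.4},{"x": 0.006,"y": -0.001,"z": 0,"roll": 0,"fingers": 0.4},{"x": 0.006,"y": -0.001,"z": 0,"roll": 0,"fingers": 0.4},{"x": 0.006,"y": -0.001,"z": 0,"roll": 0,"fingers": 0.4},{"x": 0.006,"y": -0.001,"z": 0,"roll": 0,"fingers": 0.4},{"x": 0.006,"y": -0.001,"z": 0,"roll": 0,"fingers": 0.4},{"x": 0.006,"y": -0.001,"z": 0,"roll": 0,"fingers": 0.4},{"x": 0.006,"y": -0.001,"z": 0,"roll": 0,"fingers": 0.4},{"x": 0.006,"y": -0.001,"z": 0,"roll": 0,"fingers": 0.4}]}}

```text
clock: 14.25
eef_pos: [0.4962, 0.0504, 0.2088]
tool_rot: [-0.447, 0.549, 0.431, 0.56]
ft_force: [0.2, 0.9, -0.7]
grip_width: 0.034
```

```bash
python3 s.py
```

```text
t 14.25 p [0.4962 0.0504 0.2088] q [ 0.107  0.229 -0.069  1.247 -0.01  -1.232] yawY 166.72 x [ 0.026 -0.008 -1.   ] F [ 0.21  0.89 -0.68] M [-0.01   0.028 -0.032] w 0.034
to go tool [ 0.0509 -0.0036  0.0045]
```

>>> {"method": "arm_command", "body": {"motion": [{"x": 0.005,"y": -0.0008,"z": 0.0012,"roll": 0,"fingers": 0.4},{"x": 0.005,"y": -0.0008,"z": 0.0012,"roll": 0,"fingers": 0.4},{"x": 0.005,"y": -0.0008,"z": 0.0012,"roll": 0,"fingers": 0.4},{"x": 0.004,"y": -0.0008,"z": 0.001,"roll": 0,"fingers": 0.4}]}}

```text
clock: 14.58
eef_pos: [0.5011, 0.054, 0.1873]
tool_rot: [-0.446, 0.549, 0.431, 0.56]
ft_force: [-0.3, -0.3, 0.3]
grip_width: 0.0341
```

```bash
python3 s.py;  python3 - <<'E'
from workcell import camera
from h import *
for n in("wrist",):
    c=camera(n);im=c["frame"][:,:,::-1]
    cv2.imwrite(f"pics/{n}9.png",cv2.resize(im[130:330,150:350],None,fx=3,fy=3))
E
```

```text
t 14.58 p [0.5011 0.054  0.1873] q [ 0.114  0.253 -0.095  1.198 -0.011 -1.225] yawY 166.71 x [ 0.025 -0.008 -1.   ] F [-0.34 -0.31  0.33] M [0.017 0.023 0.006] w 0.0341
to go tool [ 0.0293 -0.0002 -0.0003]
```

View pics/wrist9.png

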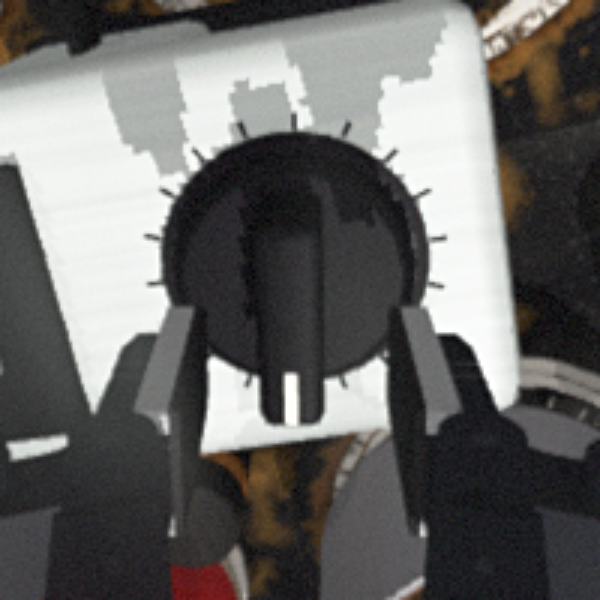

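>>> {"method": "arm_command", "body": {"motion": [{"x": 0.005,"y": -0.0004,"z": 0,"roll": 0,"fingers": 0.4},{"x": 0.005,"y": -0.0004,"z": 0,"roll": 0,"fingers": 0.4},{"x": 0.005,"y": -0.0004,"z": 0,"roll": 0,"fingers": 0.4},{"x": 0.005,"y": 0,"z": 0,"roll": 0,"fingers": 0.4},{"x": 0.005,"y": 0,"z": 0,"roll": 0,"fingers": 0.4}]}}

```text
clock: 15.05
eef_pos: [0.5038, 0.0539, 0.1603]
tool_rot: [-0.447, 0.549, 0.431, 0.56]
ft_force: [-0.4, -0.2, 0.8]
grip_width: 0.0339
```

```bash
python3 s.py;  python3 - <<'E'
from workcell import camera
from h import *
for n in("wrist",):
    c=camera(n);im=c["frame"][:,:,::-1]
    cv2.imwrite(f"pics/{n}10.png",cv2.resize(im[130:330,150:350],None,fx=3,fy=3))
E
```

```text
t 15.05 p [0.5038 0.0539 0.1603] q [ 0.113  0.277 -0.138  1.131 -0.01  -1.226] yawY 166.73 x [ 0.027 -0.008 -1.   ] F [-0.42 -0.21  0.84] M [-0.007  0.025 -0.031] w 0.0339
to go tool [ 0.0022  0.0017 -0.0008]
```

View pics/wrist10.png

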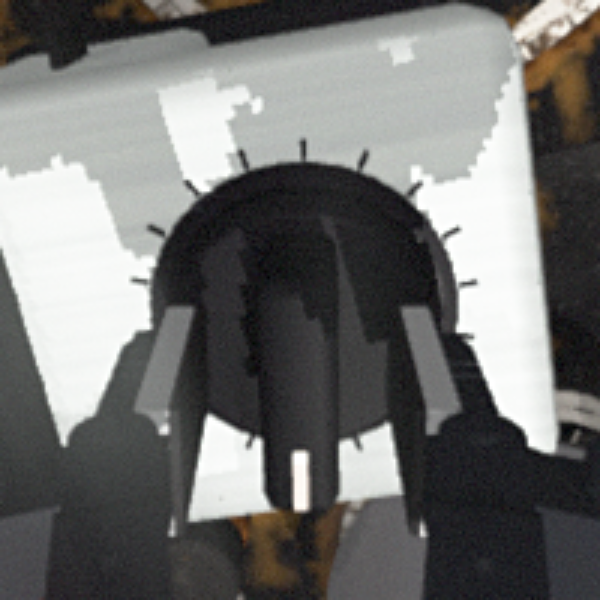

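>>> {"method": "arm_command", "body": {"motion": [{"x": 0.001,"y": 0,"z": 0,"roll": 0,"fingers": 0.2},{"x": 0,"y": 0,"z": 0,"roll": 0,"fingers": 0},{"x": 0,"y": 0,"z": 0,"roll": 0,"fingers": 0},{"x": 0,"y": 0,"z": 0,"roll": 0,"fingers": 0}]}}

```text
clock: 15.43
eef_pos: [0.5029, 0.0536, 0.1575]
tool_rot: [-0.446, 0.55, 0.431, 0.559]
ft_force: [0.6, 1.1, -0.6]
grip_width: 0.0126
```

```bash
python3 s.py;  python3 - <<'E'
from workcell import camera
from h import *
for n in("wrist",):
    c=camera(n);im=c["frame"][:,:,::-1]
    cv2.imwrite(f"pics/{n}11.png",cv2.resize(im[130:330,150:350],None,fx=3,fy=3))
E
```

```text
t 15.43 p [0.5029 0.0536 0.1575] q [ 0.113  0.279 -0.142  1.127 -0.011 -1.227] yawY 166.73 x [ 0.024 -0.008 -1.   ] F [ 0.56  1.13 -0.62] M [ 0.044  0.062 -0.022] w 0.0126
to go tool [-0.0005  0.0008 -0.0003]
```

View pics/wrist11.png

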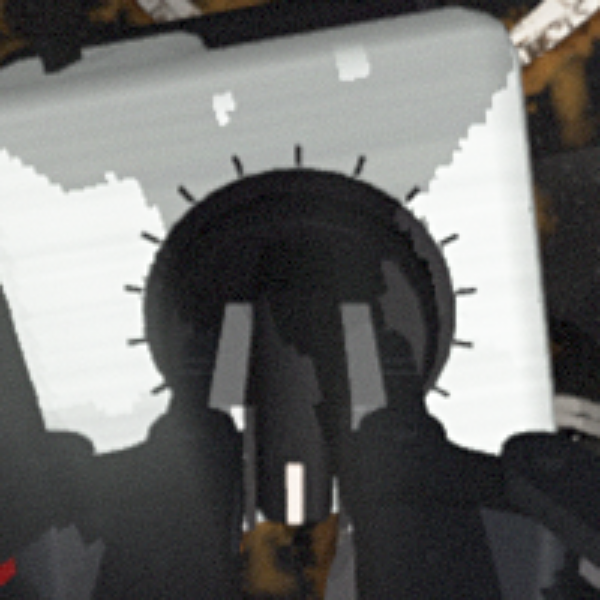

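>>> {"method": "arm_command", "body": {"motion": [{"x": 0,"y": 0,"z": 0,"roll": 0,"fingers": 0},{"x": 0,"y": 0,"z": 0,"roll": 0,"fingers": 0},{"x": 0,"y": 0,"z": 0,"roll": 0,"fingers": 0}]}}

```text
clock: 15.73
eef_pos: [0.5029, 0.0537, 0.1575]
tool_rot: [-0.446, 0.55, 0.431, 0.559]
ft_force: [0.4, -0.0, -1.3]
grip_width: 0.0125
```

```bash
python3 s.py
```

```text
t 15.73 p [0.5029 0.0537 0.1575] q [ 0.113  0.279 -0.142  1.127 -0.011 -1.227] yawY 166.73 x [ 0.024 -0.008 -1.   ] F [ 0.43 -0.03 -1.32] M [0.036 0.17  0.063] w 0.0125
to go tool [-0.0005  0.0008 -0.0003]
```

>>> {"method": "arm_command", "body": {"motion": [{"x": 0,"y": 0,"z": 0,"roll": 0.04,"fingers": 0},{"x": 0,"y": 0,"z": 0,"roll": 0.04,"fingers": 0},{"x": 0,"y": 0,"z": 0,"roll": 0.04,"fingers": 0}]}}

```text
clock: 15.98
eef_pos: [0.5026, 0.0537, 0.1575]
tool_rot: [-0.411, 0.575, 0.397, 0.586]
ft_force: [0.3, -0.3, -1.5]
grip_width: 0.0125
```

```bash
python3 s.py
```

```text
t 15.98 p [0.5026 0.0537 0.1575] q [ 0.113  0.279 -0.142  1.128 -0.01  -1.103] yawY 159.65 x [ 0.023 -0.008 -1.   ] F [ 0.29 -0.28 -1.51] M [-0.043  0.171  0.208] w 0.0125
to go tool [-0.0005  0.0005 -0.0004]
```

>>> {"method": "arm_command", "body": {"motion": [{"x": 0,"y": 0,"z": 0,"roll": 0.06,"fingers": 0},{"x": 0,"y": 0,"z": 0,"roll": 0.06,"fingers": 0}]}}

```text
clock: 16.15
eef_pos: [0.5023, 0.0538, 0.1575]
tool_rot: [-0.373, 0.599, 0.36, 0.61]
ft_force: [0.5, -0.1, -1.3]
grip_width: 0.0128
```

```bash
python3 s.py
```

```text
t 16.15 p [0.5023 0.0538 0.1575] q [ 0.113  0.279 -0.142  1.128 -0.01  -0.978] yawY 152.48 x [ 0.023 -0.008 -1.   ] F [ 0.48 -0.13 -1.28] M [ 0.069  0.21  -0.005] w 0.0128
to go tool [-0.0005  0.0002 -0.0004]
```

>>> {"method": "arm_command", "body": {"motion": [{"x": 0,"y": 0,"z": 0,"roll": 0.06,"fingers": 0},{"x": 0,"y": 0,"z": 0,"roll": 0.06,"fingers": 0}]}}

```text
clock: 16.32
eef_pos: [0.5021, 0.0539, 0.1575]
tool_rot: [-0.334, 0.621, 0.322, 0.632]
ft_force: [0.6, 0.1, -1.9]
grip_width: 0.0125
```

```bash
python3 s.py
```

```text
t 16.32 p [0.5021 0.0539 0.1575] q [ 0.113  0.279 -0.142  1.129 -0.01  -0.852] yawY 145.26 x [ 0.022 -0.008 -1.   ] F [ 0.63  0.08 -1.93] M [0.012 0.187 0.107] w 0.0125
to go tool [-0.0005 -0.0002 -0.0004]
```

>>> {"method": "arm_command", "body": {"motion": [{"x": 0,"y": 0,"z": 0,"roll": 0.06,"fingers": 0},{"x": 0,"y": 0,"z": 0,"roll": 0.06,"fingers": 0},{"x": 0,"y": 0,"z": 0,"roll": 0.06,"fingers": 0},{"x": 0,"y": 0,"z": 0,"roll": 0.06,"fingers": 0}]}}

```text
clock: 16.65
eef_pos: [0.5017, 0.0542, 0.1575]
tool_rot: [-0.252, 0.656, 0.242, 0.669]
ft_force: [0.1, 0.3, -1.6]
grip_width: 0.0128
```

```bash
python3 s.py
```

```text
t 16.65 p [0.5017 0.0542 0.1575] q [ 0.113  0.279 -0.142  1.129 -0.01  -0.6  ] yawY 130.86 x [ 0.022 -0.007 -1.   ] F [ 0.06  0.3  -1.61] M [ 0.085  0.145 -0.066] w 0.0128
to go tool [-0.0005 -0.0008 -0.0002]
```

>>> {"method": "arm_command", "body": {"motion": [{"x": 0,"y": 0,"z": 0,"roll": 0.06,"fingers": 0},{"x": 0,"y": 0,"z": 0,"roll": 0.06,"fingers": 0},{"x": 0,"y": 0,"z": 0,"roll": 0.06,"fingers": 0},{"x": 0,"y": 0,"z": 0,"roll": 0.06,"fingers": 0}]}}

```text
clock: 16.98
eef_pos: [0.5013, 0.0547, 0.1575]
tool_rot: [-0.166, 0.682, 0.158, 0.695]
ft_force: [0.3, 0.4, -0.8]
grip_width: 0.0127
```

```bash
python3 s.py
```

```text
t 16.98 p [0.5013 0.0547 0.1575] q [ 0.114  0.279 -0.142  1.13  -0.009 -0.348] yawY 116.48 x [ 0.021 -0.007 -1.   ] F [ 0.28  0.38 -0.83] M [0.032 0.174 0.087] w 0.0127
to go tool [-0.0005 -0.0014  0.0001]
```

>>> {"method": "arm_command", "body": {"motion": [{"x": 0,"y": 0,"z": 0,"roll": 0.035,"fingers": 0},{"x": 0,"y": 0,"z": 0,"roll": 0.035,"fingers": 0}]}}

```text
clock: 17.15
eef_pos: [0.5013, 0.0548, 0.1575]
tool_rot: [-0.14, 0.687, 0.133, 0.701]
ft_force: [-0.1, 0.4, -2.0]
grip_width: 0.013
```

```bash
python3 s.py
```

```text
t 17.15 p [0.5013 0.0548 0.1575] q [ 0.114  0.279 -0.142  1.13  -0.009 -0.274] yawY 112.21 x [ 0.021 -0.006 -1.   ] F [-0.13  0.42 -2.  ] M [ 0.01   0.184 -0.123] w 0.013
to go tool [-0.0005 -0.0015  0.0002]
```

>>> {"method": "arm_command", "body": {"motion": [{"x": 0,"y": 0,"z": 0,"roll": 0.035,"fingers": 0},{"x": 0,"y": 0,"z": 0,"roll": 0.035,"fingers": 0}]}}

```text
clock: 17.32
eef_pos: [0.5012, 0.055, 0.1575]
tool_rot: [-0.114, 0.692, 0.107, 0.705]
ft_force: [1.2, -0.3, -0.7]
grip_width: 0.0128
```

```bash
python3 s.py
```

```text
t 17.32 p [0.5012 0.055  0.1575] q [ 0.114  0.279 -0.142  1.13  -0.008 -0.2  ] yawY 107.98 x [ 0.021 -0.006 -1.   ] F [ 1.15 -0.27 -0.75] M [0.016 0.169 0.007] w 0.0128
to go tool [-0.0005 -0.0017  0.0003]
```

>>> {"method": "arm_command", "body": {"motion": [{"x": 0,"y": 0,"z": 0,"roll": 0.035,"fingers": 0}]}}

```text
clock: 17.4
eef_pos: [0.5011, 0.055, 0.1575]
tool_rot: [-0.101, 0.693, 0.095, 0.707]
ft_force: [0.0, -0.3, -1.2]
grip_width: 0.0127
```

```bash
python3 s.py
```

```text
t 17.4 p [0.5011 0.055  0.1575] q [ 0.114  0.279 -0.142  1.13  -0.008 -0.163] yawY 105.88 x [ 0.02  -0.006 -1.   ] F [ 0.05 -0.28 -1.17] M [-0.027  0.187  0.187] w 0.0127
to go tool [-0.0005 -0.0017  0.0004]
```

>>> {"method": "arm_command", "body": {"motion": [{"x": 0,"y": 0,"z": 0,"roll": 0.035,"fingers": 0}]}}

```text
clock: 17.48
eef_pos: [0.5011, 0.0551, 0.1575]
tool_rot: [-0.088, 0.695, 0.082, 0.709]
ft_force: [0.5, 0.2, -1.0]
grip_width: 0.0127
```

```bash
python3 s.py
```

```text
t 17.48 p [0.5011 0.0551 0.1575] q [ 0.115  0.279 -0.142  1.13  -0.008 -0.127] yawY 103.82 x [ 0.02  -0.006 -1.   ] F [ 0.55  0.16 -0.95] M [-0.039  0.197  0.422] w 0.0127
to go tool [-0.0005 -0.0018  0.0005]
```

>>> {"method": "arm_command", "body": {"motion": [{"x": 0,"y": 0,"z": 0,"roll": 0,"fingers": 0},{"x": 0,"y": 0,"z": 0,"roll": 0,"fingers": 0},{"x": 0,"y": 0,"z": 0,"roll": 0,"fingers": 0}]}}

```text
clock: 17.73
eef_pos: [0.5011, 0.0551, 0.1575]
tool_rot: [-0.089, 0.695, 0.083, 0.709]
ft_force: [0.3, -0.9, 0.3]
grip_width: 0.0126
```

```bash
python3 s.py; sleep 0.2;python3 s.py
```

```text
t 17.73 p [0.5011 0.0551 0.1575] q [ 0.115  0.279 -0.142  1.13  -0.009 -0.13 ] yawY 103.99 x [ 0.02  -0.007 -1.   ] F [ 0.31 -0.85  0.33] M [-0.07   0.195  0.329] w 0.0126
to go tool [-0.0005 -0.0018  0.0005]
t 17.73 p [0.5011 0.0551 0.1575] q [ 0.115  0.279 -0.142  1.13  -0.009 -0.13 ] yawY 103.99 x [ 0.02  -0.007 -1.   ] F [ 0.31 -0.85  0.33] M [-0.07   0.195  0.329] w 0.0126
to go tool [-0.0005 -0.0018  0.0005]
```

>>> {"method": "arm_command", "body": {"motion": [{"x": 0,"y": 0,"z": 0,"roll": 0.017,"fingers": 0},{"x": 0,"y": 0,"z": 0,"roll": 0.002,"fingers": 0}]}}

```text
clock: 17.9
eef_pos: [0.5011, 0.0551, 0.1575]
tool_rot: [-0.083, 0.696, 0.076, 0.71]
ft_force: [-0.3, 0.4, -0.9]
grip_width: 0.0131
```

```bash
python3 s.py
```

```text
t 17.9 p [0.5011 0.0551 0.1575] q [ 0.115  0.279 -0.142  1.13  -0.009 -0.111] yawY 102.92 x [ 0.021 -0.007 -1.   ] F [-0.34  0.38 -0.92] M [-0.105  0.156  0.502] w 0.0131
to go tool [-0.0005 -0.0018  0.0005]
```

>>> {"method": "arm_command", "body": {"motion": [{"x": 0,"y": 0,"z": 0,"roll": -0.06,"fingers": 0},{"x": 0,"y": 0,"z": 0,"roll": -0.06,"fingers": 0},{"x": 0,"y": 0,"z": 0,"roll": -0.06,"fingers": 0},{"x": 0,"y": 0,"z": 0,"roll": -0.06,"fingers": 0},{"x": 0,"y": 0,"z": 0,"roll": -0.06,"fingers": 0},{"x": 0,"y": 0,"z": 0,"roll": -0.06,"fingers": 0},{"x": 0,"y": 0,"z": 0,"roll": -0.06,"fingers": 0},{"x": 0,"y": 0,"z": 0,"roll": -0.06,"fingers": 0},{"x": 0,"y": 0,"z": 0,"roll": -0.06,"fingers": 0},{"x": 0,"y": 0,"z": 0,"roll": -0.06,"fingers": 0}]}}

```text
clock: 18.73
eef_pos: [0.5019, 0.0541, 0.1575]
tool_rot: [-0.294, 0.639, 0.283, 0.651]
ft_force: [0.9, -0.0, -1.9]
grip_width: 0.0128
```

```bash
python3 s.py
```

```text
t 18.73 p [0.5019 0.0541 0.1575] q [ 0.113  0.279 -0.142  1.129 -0.009 -0.729] yawY 138.2 x [ 0.022 -0.007 -1.   ] F [ 0.93 -0.02 -1.94] M [ 0.024  0.035 -0.116] w 0.0128
to go tool [-0.0005 -0.0005 -0.0003]
```

>>> {"method": "arm_command", "body": {"motion": [{"x": 0,"y": 0,"z": 0,"roll": -0.06,"fingers": 0},{"x": 0,"y": 0,"z": 0,"roll": -0.06,"fingers": 0},{"x": 0,"y": 0,"z": 0,"roll": -0.06,"fingers": 0},{"x": 0,"y": 0,"z": 0,"roll": -0.06,"fingers": 0},{"x": 0,"y": 0,"z": 0,"roll": -0.06,"fingers": 0},{"x": 0,"y": 0,"z": 0,"roll": -0.06,"fingers": 0},{"x": 0,"y": 0,"z": 0,"roll": -0.06,"fingers": 0},{"x": 0,"y": 0,"z": 0,"roll": -0.06,"fingers": 0},{"x": 0,"y": 0,"z": 0,"roll": -0.06,"fingers": 0},{"x": 0,"y": 0,"z": 0,"roll": 0,"fingers": 0}]}}

```text
clock: 19.57
eef_pos: [0.503, 0.0536, 0.1575]
tool_rot: [-0.462, 0.536, 0.448, 0.546]
ft_force: [1.4, -0.1, -1.1]
grip_width: 0.0128
```

```bash
python3 s.py
```

```text
t 19.57 p [0.503  0.0536 0.1575] q [ 0.111  0.279 -0.141  1.127 -0.008 -1.287] yawY 170.1 x [ 0.024 -0.005 -1.   ] F [ 1.41 -0.07 -1.08] M [ 0.034  0.184 -0.143] w 0.0128
to go tool [-0.0005  0.001  -0.0003]
```

Need 16.4° more (0.286 rad).

>>> {"method": "arm_command", "body": {"motion": [{"x": 0,"y": 0,"z": 0,"roll": -0.06,"fingers": 0},{"x": 0,"y": 0,"z": 0,"roll": -0.06,"fingers": 0},{"x": 0,"y": 0,"z": 0,"roll": -0.06,"fingers": 0},{"x": 0,"y": 0,"z": 0,"roll": -0.06,"fingers": 0},{"x": 0,"y": 0,"z": 0,"roll": 0,"fingers": 0}]}}

```text
clock: 19.98
eef_pos: [0.5035, 0.0536, 0.1575]
tool_rot: [0.524, -0.478, -0.509, -0.488]
ft_force: [0.5, -0.2, -0.9]
grip_width: 0.0128
```

```bash
python3 s.py
```

```text
t 19.98 p [0.5035 0.0536 0.1575] q [ 0.11   0.28  -0.141  1.126 -0.007 -1.527] yawY -176.22 x [ 0.025 -0.004 -1.   ] F [ 0.51 -0.19 -0.95] M [0.077 0.13  0.143] w 0.0128
to go tool [-0.0005  0.0015  0.    ]
```

>>> {"method": "arm_command", "body": {"motion": [{"x": 0,"y": 0,"z": 0,"roll": -0.04,"fingers": 0},{"x": 0,"y": 0,"z": 0,"roll": -0.004,"fingers": 0},{"x": 0,"y": 0,"z": 0,"roll": 0,"fingers": 0}]}}

```text
clock: 20.23
eef_pos: [0.5036, 0.0536, 0.1575]
tool_rot: [0.532, -0.469, -0.518, -0.478]
ft_force: [0.5, -0.0, -1.6]
grip_width: 0.0124
```

```bash
python3 s.py
```

```text
t 20.23 p [0.5036 0.0536 0.1575] q [ 0.11   0.28  -0.141  1.126 -0.007 -1.564] yawY -174.1 x [ 0.025 -0.004 -1.   ] F [ 0.48 -0.01 -1.64] M [-0.021  0.147  0.049] w 0.0124
to go tool [-0.0005  0.0016  0.0001]
```

Within 1° of the fourth click, torque about zero. Hold briefly, then release in place.

>>> {"method": "arm_command", "body": {"motion": [{"x": 0,"y": 0,"z": 0,"roll": 0,"fingers": 0},{"x": 0,"y": 0,"z": 0,"roll": 0,"fingers": 0.15},{"x": 0,"y": 0,"z": 0,"roll": 0,"fingers": 0.3},{"x": 0,"y": 0,"z": 0,"roll": 0,"fingers": 0.4},{"x": 0,"y": 0,"z": 0,"roll": 0,"fingers": 0.4}]}}

```text
clock: 20.65
eef_pos: [0.5038, 0.0536, 0.158]
tool_rot: [0.531, -0.47, -0.516, -0.48]
ft_force: [1.2, 0.7, 0.1]
grip_width: 0.0343
```

```bash
python3 s.py;  python3 - <<'E'
from workcell import camera
from h import *
for n in("wrist",):
    c=camera(n);im=c["frame"][:,:,::-1]
    cv2.imwrite(f"pics/{n}12.png",cv2.resize(im[130:330,150:350],None,fx=3,fy=3))
E
```

```text
t 20.65 p [0.5038 0.0536 0.158 ] q [ 0.11   0.279 -0.141  1.126 -0.007 -1.558] yawY -174.44 x [ 0.026 -0.004 -1.   ] F [1.17 0.68 0.08] M [ 0.037  0.016 -0.005] w 0.0343
to go tool [-0.0001  0.0018  0.0001]
```

View pics/wrist12.png

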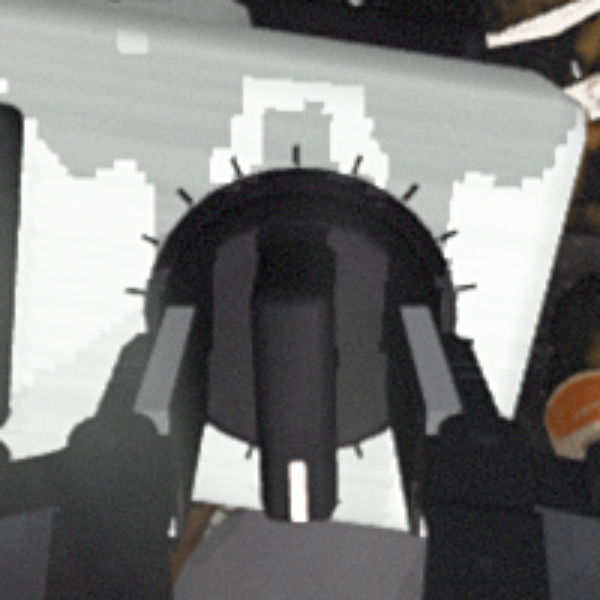

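>>> {"method": "arm_command", "body": {"motion": [{"x": -0.015,"y": 0,"z": 0,"roll": 0,"fingers": 0.45},{"x": -0.015,"y": 0,"z": 0,"roll": 0,"fingers": 0.45},{"x": -0.02,"y": 0,"z": 0,"roll": 0,"fingers": 0.45},{"x": -0.02,"y": 0,"z": 0,"roll": 0,"fingers": 0.45},{"x": -0.02,"y": 0,"z": 0,"roll": 0,"fingers": 0.45},{"x": -0.02,"y": 0,"z": 0,"roll": 0,"fingers": 0.45},{"x": 0,"y": 0,"z": 0,"roll": 0,"fingers": 0.45},{"x": 0,"y": 0,"z": 0,"roll": 0,"fingers": 0.45},{"x": 0,"y": 0,"z": 0,"roll": 0,"fingers": 0.45},{"x": 0,"y": 0,"z": 0,"roll": 0,"fingers": 0.45}]}}

```text
clock: 21.53
eef_pos: [0.4996, 0.054, 0.2717]
tool_rot: [0.53, -0.471, -0.516, -0.48]
ft_force: [-0.5, 0.6, 0.5]
grip_width: 0.0383
```

```bash
python3 s.py;  python3 - <<'E'
from workcell import camera
from h import *
for n in("wrist","scene"):
    c=camera(n);im=c["frame"][:,:,::-1]
    cv2.imwrite(f"pics/{n}13.png",im)
    if n=="wrist":
        for a in (76,96,116):
            print(a,[np.round(proj(c,[.502+r*np.cos(np.radians(a)),.0542+r*np.sin(np.radians(a)),.178])) for r in(.018,-.023)])
E
```

```text
t 21.53 p [0.4996 0.054  0.2717] q [ 0.112  0.213  0.074  1.409 -0.007 -1.554] yawY -174.57 x [ 0.023 -0.004 -1.   ] F [-0.52  0.65  0.47] M [ 0.039  0.028 -0.012] w 0.0383
to go tool [0.1137 0.0002 0.    ]
76 [array([243., 212.]), array([258., 170.])]
96 [array([250., 213.]), array([249., 169.])]
116 [array([257., 212.]), array([240., 170.])]
```

View pics/wrist13.png

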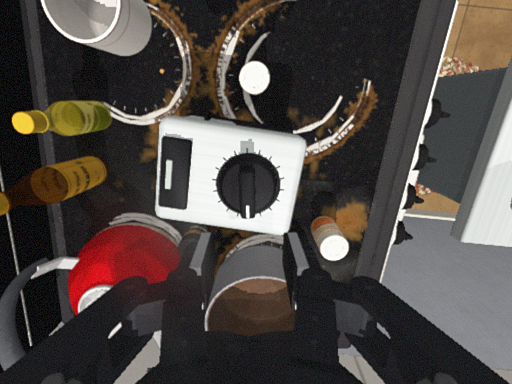

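View pics/scene13.png

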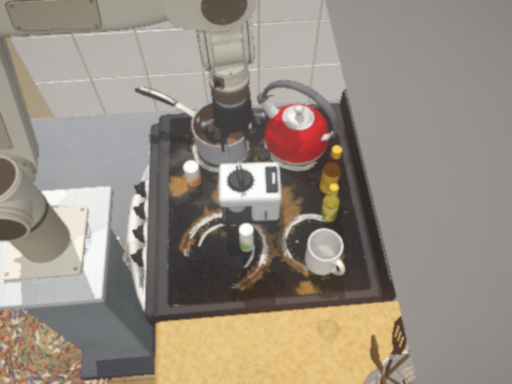

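The wrist view shows the white line at about (248,212), matching a bar angle of about 96°, one click from the start. The scene view shows the jars, bottles and mug where they were, and the gripper clear.

```bash
python3 -c "
from workcell import job_done
print(job_done())"
```

```text
the job is handed in; nothing more can be done
None
```

The dial is set to four clicks back from its stop and released, and I handed the job in at about 21.5 s of the 67 s; no verdict is reported.

- **Finding the stop:** I gripped the dial's bar and turned it clockwise through three clicks. Past about 106.5° of jaw angle, the torque rose steadily at roughly 0.14 N m per degree. The highest reading was 0.50 N m, and it stayed above 0.3 N m for about 0.25 s, well under the forcing limit.
- **Setting the click:** I then turned it back about 80°, ending within 1° of the fourth click with torque near zero (0.05 N m), opened the fingers in place and lifted straight up.
- **Last checks:**
  - The wrist image puts the bar at about 96°, one click counter-clockwise of its starting 77–78°. That agrees with the dial having started three clicks from the stop.
  - In the scene image the jars, bottles and mug look unmoved by eye; I did not measure them.
  - The force readings were near zero and the gripper was about 9 cm clear of the dial.
- **Problem on the way:** The tool tilted by up to 4.4° while it was being lowered. I worked this down to about 1.5° before gripping, and it did not affect the turn.

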